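Lock a loaded ware board into its carrier

TASK

The ware board of fresh pots lies skewed on the steel carrier, not yet locked. First push it endways by its bare end until its other end butts against the end plate behind the pin; then swing the bare end round until the board is home against the back stops and the spring catch has come up in front of its edge. Push gently throughout, never with more than 20 N, do not touch the pots (they must stay standing where they are on the board), and leave the other things on the bench alone.

Things in the scene. Friction and masses are not known exactly. Their poses are not given: they have to be found in the camera images.
- carrier: Dark steel frame for one ware board. Origin on the bench under the middle of the seated board; x away from the robot to the back stops, y along the seated board to the end plate, z up. Two bearers along x, 30 mm wide, tops 40 mm high: left at y=150 mm, right at y=-170 mm (x -255 to 105). Floor rails 18 mm high, y -155 to 310. Seated board fills about x -75 to 75, y -300 to 300 mm.
- board: Loose pale wooden board 600x150x18 mm, 0.4 to 0.65 kg, flat on the bearers. Origin: its lower corner at the tucked (left) end, robot's side; width along +x, length along -y to the bare end; axes near the carrier's when seated. Starts skewed 10 to 20 deg, bare end nearer the robot, origin 15 to 30 mm short of the end plate. Sliding endways takes 2 to 5 N, swinging by the bare end 1 to 4 N.
- free_end (a point): Middle of the bare (right) end face of the board, half-way up its thickness (49 mm above the bench). The last 230 mm of the board at this end carry no pots; it overhangs the right bearer by 115 mm when seated.
- tucked_end (a point): Middle of the left end face of the board, half-way up: the end that goes behind the pin and against the end plate.
- end_plate (a point): Middle of the end plate's inner face (carrier y=301 mm), 49 mm above the bench; the plate stands beside the pin, spans carrier x -93 to -30 mm and is 62 mm high, so that it stops the board's robot-side corner.
- pin (a point): Upright fixed steel pin, 12 mm thick, top 66 mm high, at carrier x=-87, y=272 mm, this point on its axis 49 mm up. The board's left end goes in between it and the left back stop; it holds that end while the board swings, about 6 mm clear of the seated board.
- stop_left (a point): Middle of the face of the back stop on the left bearer, at carrier x=75, y=150 mm, 49 mm up; 30 mm wide, 62 mm high, rigid.
- saddle_mid (a point): Middle of the right back stop's face at the middle setting: carrier x=69, y=-170 mm, 49 mm up. The right stop and the catch are one bright clamp saddle on the right bearer, fixed with a thumbscrew up to 12 mm nearer or farther along x; its setting is not measured, so the seated board may lie up to 3 deg off square. Feel for the stop: it is hard, a few mm of pushing past contact exceed 20 N.
- catch (a joint): Sprung steel flap on the saddle, left of the right bearer (carrier y=-137 mm), 48x26 mm, hinged at its robot-side end. 0 rad: up, tip 7 mm above the bearers; about 0.14: pressed flat under the board, as at the start. Weak spring (1 to 2 N). Rises when the board's robot-side edge has passed its tip, with the board within 2 mm of the right stop. Tip at the middle setting: carrier x=-85 mm.
- pot0: Fresh clay cup, 74 mm wide, 80 mm tall (top 138 mm above the bench), origin under its foot; stands on the board's middle line 85 mm from the tucked end.
- pot1: Fresh clay bowl, 100 mm wide, 58 mm tall, origin under its foot; stands on the board 195 mm from the tucked end.
- pot2: Fresh clay cup like the first; stands on the board 305 mm from the tucked end.
- sieve: Bystander: round wooden sieve, 140 mm wide, 50 mm tall, origin at the middle of its underside.
- paddle: Bystander: flat wooden paddle, 160 mm long, 17 mm tall at the handle, origin underneath, where handle and blade meet.
- water_bowl: Bystander: dark glazed bowl, 124 mm wide, 55 mm tall, origin at the middle of its underside.
There are look-alikes about, which are no part of the job. What is shaped like the pot0 but turquoise or yellow is not meant.

How it is judged:
By the outcome, as a careful person would: the job done as asked, in the order asked, and still so for the second after the job is handed in, with the robot touching nothing.
It also fails if it takes over 64 s, if anything falls off the work surface, if the arm or the gripper's body presses on something with over 40 N, if the wrist force passes 120 N, or if a joint passes its speed limit or range.

ROBOT

A 6-joint arm with a two-finger parallel gripper is mounted at the origin on the work surface. World frame = base frame: x ahead of the robot, y to its left, z up, the work surface at z = 0. Lengths are in mm, angles in degrees, forces in N, time in s.
With the tool pointing down it reaches from about 300 to 850 mm from the base axis. Payload 4.2 kg.
Tool frame: the origin (TCP) lies between the finger pads; the fingertips stand 14 mm ahead of it and the grasp point (between the pads) lies 5 mm behind it (env.finger_overhang is the distance from the TCP to the fingertips, in mm); z points along the fingers, y is the line along which they close (so a half turn about z gives the same grasp; the last joint's range is limited). The gripper opens to 91 mm and grips with 3 to 60 N. Pads are 32 mm wide; open, the fingers measure 118 mm over their backs; the gripper's body (76 mm by 178 mm) begins 60 mm behind the grasp point.
Start: joints at [-76.031, 18.312, 89.639, -0, 72.044, -1.146], TCP at [149.935, -555.126, 195.876] pointing down, gripper open.
Joint ranges: [-177.97, 177.97], [-48.28, 115.42], [12.27, 149.76], [-77.06, 257.06], [2.81, 150.46], [-146.56, 146.56]. Speed limits (degrees/s): [147.25, 147.25, 180, 180, 180, 180].

INTERFACE

Orientations are given as [roll, pitch, yaw] about the fixed x, y, z axes, in that order (R = Rz(yaw) Ry(pitch) Rx(roll)).
In Python, from workcell import status, cams, env, finder gives the robot as it stands.
- The arm moves only by the tool apply_moves, never from a script. Its argument "increments" is a list of rows, each a list of 7 numbers: the opening, from -1 (shut) to 1 (fully open), then the shift along the world's x, y, z in m, then the turn, a rotation vector about the world's x, y, z in degrees. In form: [[gripper, x, y, z, ax, ay, az], ...]. A call has 1 to 5 rows; each row shifts and turns the commanded pose from where the row before left it; what a row does not reach is not made up. A row lasts 1/12 s, in which the tool goes at most 41.7 mm and 7.16 degrees, less where a joint would pass 70% of its speed; a pose out of reach is approached as far as the arm can. A call with a gripper value outside its range is refused whole. The fingers move at their own pace and stop on an object; "newtons" is the grip in N (left out, the last holds). Time passes only in rows, so rows that do not move let the fingers close. It gives the time, the measured TCP pose, the force, the opening and the grip force at its end, in the units of the state.
- status.state(): the state, without advancing time (a new reading comes with each control period).
- cams.grab_frame(name): name is "scene" or "top"; returns a dict with "color" (420x560x3 uint8, red, green, blue), "intrinsics" (3x3 intrinsics, pixels), "R" (3x3) and "t" (3): a world point X has camera coordinates R X + t. Camera axes: x right, y down, z forward; pixel columns grow to the right and rows downward; lengths in mm; the calibration is good to about 2 mm. A picture is of the moment at which its call begins. There is no depth.
- env.job_done(): hands the job in; it is judged then, once.
Trained networks look in the newest picture that a camera, given by its name, has taken for a name from the list of things; names that differ only in an ending like _2 or _b are one class to them, and where a whole thing is asked for, a point or a joint stands for the part that bears it (a point fixed in the world has none). Each returns a list of dicts, best first, with "score" (0 to 1); they miss things now and then, are a little off and sometimes report something else, mostly with a low value. They report only what shows in the picture. A call takes as long as a camera call. They do not tell look-alikes from the thing itself.
- finder.boxes_of(query, camera): "rect" ([left, top, width, height] in pixels, round what is visible of it).
- finder.trace(query, camera): "pixels" (420x560 bool, what is visible of it) and "rect" ([left, top, width, height] in pixels, round what is visible of it).
The state is a dict: "time_s": time; "qpos": joint angles; "qvel": joint speeds; "effort": joint torques, N m; "ee_pos": TCP position; "ee_rot": TCP orientation; "force": force on the tool from outside, world axes, zero at the start; "torque": the same for the moment, N m; "gripper_width": finger opening in mm; "gripper_force": force on a finger pad.
Only numpy, scipy, OpenCV 4.12 (cv2) and the standard library are available. Lean on these libraries where they do the work, as an engineer would, in place of code of your own. Each camera call takes 0.05 s, during which the arm holds its last target. There are 200 camera calls.

## Working session

There is one attempt and no reset: what is moved stays moved. The work goes in short steps, Python scripts to look and compute and a tool call to move; the robot and the scene stay as the last step left them, time stands still between calls to the robot, and variables do not carry over. Pictures are saved under pics/ and viewed, at most 10 in all, crops included, and the job is handed in when it is done.

Besides the shell and the picture viewer there is one more tool, called after ">>>" as name([rows], argument=value, ...), one row to a line, values as JSON. apply_moves: Moves the arm, as the interface text tells. Its arguments: {"type":"object","properties":{"increments":{"type":"array","items":{"type":"array","items":{"type":"number"}}},"newtons":{"type":"number"}},"required":["increments"]}

```bash
mkdir -p pics
python3 - <<'E'
from workcell import status,cams,env,finder
import cv2
s=status.state();print(s)
for c in("scene","top"):
    f=cams.grab_frame(c);cv2.imwrite(f"pics/{c}0.png",f["color"][:,:,::-1]);print(c,f["intrinsics"].tolist(),f["R"].tolist(),f["t"].tolist())
    for q in("carrier","board","pin","catch","pot0","pot1"):
        print(q,[(r["rect"],round(r["score"],2)) for r in finder.boxes_of(q,c)][:4])
E
```

```text
{'time_s': 0.0, 'qpos': array([-7.60325487e+01,  1.83514779e+01,  8.97083101e+01, -1.81235410e-03,
        7.20413568e+01, -1.14621493e+00]), 'qvel': array([ 0.08662945, -0.04834157, -0.00450103,  0.05438798, -0.0331553 ,
       -0.06410413]), 'effort': array([-1.88989805e-03, -4.12464094e+01, -2.31975621e+01,  7.25667877e-02,
        4.55107936e-02, -1.45874487e-04]), 'ee_pos': array([ 149.77958568, -554.5897915 ,  195.00902765]), 'ee_rot': array([-1.79898841e+02, -3.00566723e-04,  1.51142263e+01]), 'force': array([ 0.44214847, -0.13659615, -0.34840535]), 'torque': array([ 0.00870776, -0.00466514, -0.01153028]), 'gripper_force': 0.0, 'gripper_width': 91.20307445198917}
scene [[392.7146070782692, 0.0, 275.99699958707964], [0.0, 392.7146070782692, 211.50980347764624], [0.0, 0.0, 1.0]] [[0.8447968262403304, 0.5349751499198123, 0.01095040376146985], [0.3508495959677776, -0.5383545534132056, -0.7662107646258406], [-0.40400851894918277, 0.6511343669224826, -0.6424960333176738]] [-475.7607869875101, -152.15187974256054, 1339.0926706968448]
carrier [([201.4, 165.1, 171.6, 101.8], 0.56)]
boa
[... 575 characters left out ...]
73429153, 0.0012835043067836898], [-0.9642899784844451, 0.15619476326491677, -0.21388789896365154], [0.21092575252566276, -0.035496586143932585, -0.9768573689611034]] [75.58410009268239, 565.1171126189511, 930.9763603035908]
carrier [([113.7, 150.6, 206.5, 138.3], 0.69)]
board [([126.4, 185.4, 238.8, 80.1], 0.7), ([114.5, 147.8, 205.2, 136.9], 0.64)]
pin [([116.4, 151.8, 201.6, 132.3], 0.63)]
catch []
pot0 [([183.8, 195.5, 38.6, 39.8], 0.83), ([137.4, 199.6, 36.2, 33.7], 0.8), ([60.2, 194.4, 45.9, 26.1], 0.77), ([151.1, 123.8, 33.6, 31.1], 0.68)]
pot1 [([183.8, 195.5, 38.6, 39.8], 0.83), ([137.4, 199.6, 36.2, 33.7], 0.8), ([60.2, 194.4, 45.9, 26.1], 0.77), ([151.1, 123.8, 33.6, 31.1], 0.68)]
```

```bash
ls
```

```text
pics
```

Run:
```python
import cv2
i=cv2.imread("pics/top0.png");cv2.imwrite("pics/top0c.png",cv2.resize(i[110:310,40:400],(800,444),interpolation=2))
i=cv2.imread("pics/scene0.png");cv2.imwrite("pics/scene0c.png",cv2.resize(i[120:290,150:430],(800,486),interpolation=2))
```

```text
(no output)
```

View pics/top0c.png

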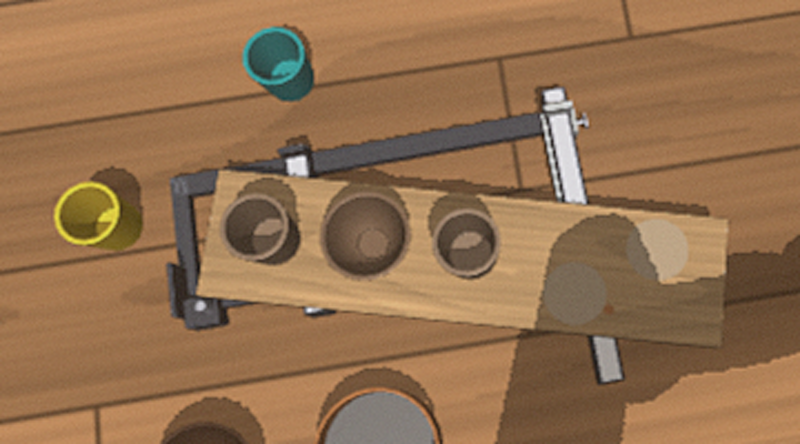

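View pics/scene0c.png

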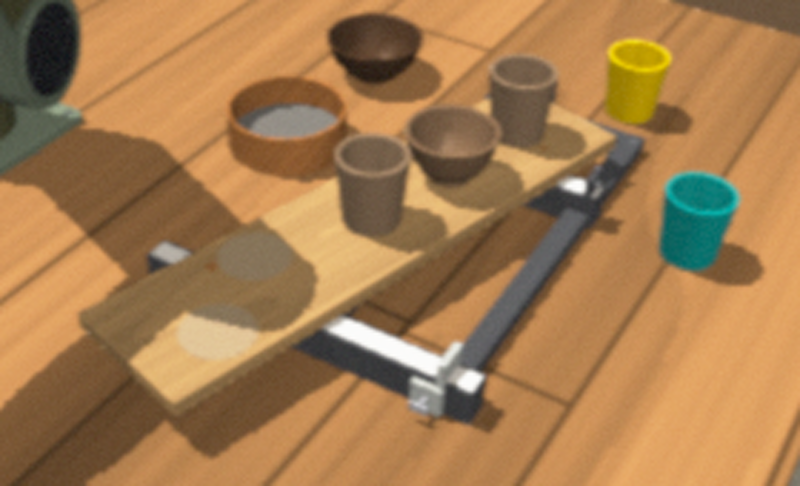

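Top view: the board corners (full px) are about (139,187), (368,209), (365,266) and (129,243). The pin is at about (130,248) and the saddle stop at about (289,152). The meant cups and bowl are the three brown pots on the board; the turquoise (165,138) and yellow (79,206) cups are look-alikes standing off it.

```bash
cat > h.py <<'E'
import numpy as np,cv2
from scipy.optimize import least_squares
def ray(f,px,z):
    K,R,t=map(np.array,(f["intrinsics"],f["R"],f["t"]));C=-R.T@t
    d=R.T@np.linalg.inv(K)@np.array([px[0],px[1],1.]);return (C+d*(z-C[2])/d[2])
def proj(f,X):
    K,R,t=map(np.array,(f["intrinsics"],f["R"],f["t"]));c=(R@np.atleast_2d(X).T).T+t;p=(K@c.T).T;return p[:,:2]/p[:,2:]
def T(p,X):
    a=np.radians(p[2]);X=np.atleast_2d(X).astype(float);o=X.copy()
    o[:,0]=p[0]+np.cos(a)*X[:,0]-np.sin(a)*X[:,1];o[:,1]=p[1]+np.sin(a)*X[:,0]+np.cos(a)*X[:,1];return o
BOARD=np.array([[150,0,18+40],[150,-600,58],[0,-600,58],[0,0,58]],float)
def fit(fs,X,ps,p0): # lists of frames / pixel arrays (nan = unseen)
    def r(p):
        e=np.concatenate([(proj(f,T(p,X))-q).ravel() for f,q in zip(fs,ps)]);return e[~np.isnan(e)]
    s=least_squares(r,p0,loss="soft_l1");return s.x,np.round(r(s.x),1)
E
python3 - <<'E'
from workcell import cams
from h import *
ft=cams.grab_frame("top");fs=cams.grab_frame("scene");n=np.nan
ct=lambda l:np.array(l,float)*.45+[40,110]
cs=lambda l:np.array(l,float)*.35+[150,120]
b,e=fit([ft,fs],BOARD,[ct([(220,171),(728,219),(722,346),(197,296)]),cs([(614,137),(176,405),(82,319),(n,n)])],[500,0,-10]);print("board",b.round(1),e)
# carrier: pin top, right bearer robot end corners, far end of right bearer left corner, left stop
X=np.array([[-87,272,66],[-255,-155,40],[-255,-185,40]],float)
c,e=fit([ft,fs],X,[ct([(201,306),(599,382),(622,378)]),cs([(n,n),(n,n),(150,256)])],[500,0,8]);print("carrier",c.round(1),e)
i=np.array([b[0],b[1]])
inv=lambda P:(lambda a,d:(np.cos(a)*d[0]+np.sin(a)*d[1],-np.sin(a)*d[0]+np.cos(a)*d[1]))(np.radians(c[2]),P[:2]-c[:2])
print("corners in carrier",[np.round(inv(P),1) for P in T(b,BOARD)])
for n_,x in dict(pin=(-87,272,66),stopL=(75,150,62),sad=(69,-170,62),plate=(-61,301,62),lf=(-255,-170,40),end=(105,-170,40)).items():
    p=proj(ft,T(c,x))[0];q=proj(fs,T(c,x))[0];print(n_,((p-[40,110])/.45).round(),((q-[150,120])/.35).round(),T(c,x).round(1))
F=T(b,(75,-600,49));print("free end",F)
E
```

```text
board [ 536.7  376.8 -374.5] [-1.2 -0.7  0.1 -1.6  0.2 -0.3 -0.9  0.2  0.  -0.5 -1.1  0.5 -2.7 -1.2]
carrier [619.4 102.4   1.7] [-1.5 -0.2 -0.5  0.1  0.8 -0.4 -1.4  0.3]
corners in carrier [array([ 69.5, 234.9]), array([ -97.7, -341.4]), array([-241.8, -299.6]), array([-74.6, 276.7])]
pin [198. 306.] [501.  76.] [[524.4 371.8  66. ]]
stopL [288. 151.] [591. 172.] [[690.  254.6  62. ]]
sad [556. 107.] [447. 352.] [[693.4 -65.5  62. ]]
plate [171. 288.] [531.  75.] [[549.6 401.5  62. ]]
lf [611. 380.] [155. 249.] [[369.6 -75.   40. ]]
end [549.  85.] [482. 385.] [[729.4 -64.4  40. ]]
free end [[ 459.1822715 -222.8855955   49.       ]]
```

>>> apply_moves([
  [-1,0.0295,0.0278,0,0,0,6.04],
  [-1,0.0295,0.0278,0,0,0,6.04],
  [-1,0.0295,0.0278,0,0,0,6.04],
  [-1,0.0295,0.0278,0,0,0,6.04],
  [-1,0.0295,0.0278,0,0,0,6.04],
], newtons=20)

```text
time_s: 1.22
ee_pos: [298.4, -414.8, 196.0]
ee_rot: [180.0, -0.0, 45.6]
force: [0.6, 0.1, 0.1]
gripper_width: 60.5
gripper_force: 0.0
```

>>> apply_moves([
  [-1,0.0295,0.0278,0,0,0,6.04],
  [-1,0.0295,0.0278,0,0,0,6.04],
  [-1,0.0295,0.0278,0,0,0,6.04],
  [-1,0.0295,0.0278,0,0,0,6.04],
  [-1,0.0295,0.0278,0,0,0,6.04],
])

```text
time_s: 1.63
ee_pos: [446.1, -275.5, 196.2]
ee_rot: [180.0, 0.0, 75.8]
force: [0.8, -0.5, -0.2]
gripper_width: 27.3
gripper_force: 0.0
```

>>> apply_moves([
  [-1,0,0,-0.036,0,0,0],
  [-1,0,0,-0.036,0,0,0],
  [-1,0,0,-0.036,0,0,0],
  [-1,0,0,-0.036,0,0,0],
  [-1,0,0,0,0,0,0],
])

```text
time_s: 2.05
ee_pos: [440.5, -274.0, 46.0]
ee_rot: [-179.3, -0.2, 75.5]
force: [-0.6, 0.2, -1.0]
gripper_width: 0.5
gripper_force: 0.0
```

Run:
```python
from workcell import cams,status
from h import *
f=cams.grab_frame("top");g=cams.grab_frame("scene");s=status.state();print(s["time_s"],s["ee_pos"],s["force"])
a=cv2.resize(f["color"][110:310,60:460,::-1],(800,400),interpolation=2);cv2.imwrite("pics/a1.png",a)
print(proj(f,s["ee_pos"]-[0,0,14]))
```

```text
2.15 [ 444.71041903 -276.97034355   51.71840443] [ 0.50357498  0.27318471 -0.39559059]
[[386.31987524 238.98127379]]
```

View pics/a1.png

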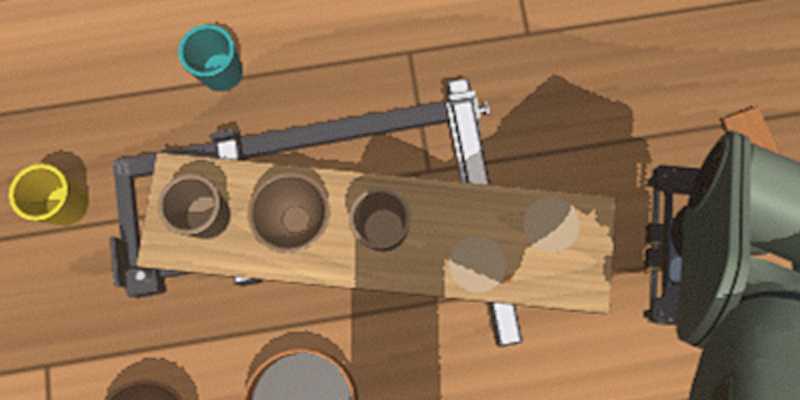

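The picture shows the fingers about 40 mm off the bare end (crop 610,255) and centred on it. Closing in.

>>> apply_moves([
  [-1,0.0025,0.0097,0,0,0,0],
  [-1,0.0025,0.0097,0,0,0,0],
  [-1,0.0025,0.0097,0,0,0,0],
  [-1,0.0005,0.0019,0,0,0,0],
  [-1,0.0005,0.0019,0,0,0,0],
])

```text
time_s: 2.57
ee_pos: [454.2, -243.6, 53.0]
ee_rot: [179.9, 0.0, 75.6]
force: [-0.0, -0.3, 0.4]
gripper_width: 0.7
gripper_force: 0.0
```

>>> apply_moves([
  [-1,0.0005,0.0019,0,0,0,0],
  [-1,0.0005,0.0019,0,0,0,0],
  [-1,0.0005,0.0019,0,0,0,0],
  [-1,0.0005,0.0019,0,0,0,0],
  [-1,0.0005,0.0019,0,0,0,0],
])

```text
time_s: 2.98
ee_pos: [455.9, -234.7, 51.8]
ee_rot: [-180.0, 0.0, 75.5]
force: [0.3, -0.2, 0.7]
gripper_width: 0.5
gripper_force: 0.0
```

>>> apply_moves([
  [-1,0.0005,0.0019,0,0,0,0],
  [-1,0.0005,0.0019,0,0,0,0],
  [-1,0.0005,0.0019,0,0,0,0],
  [-1,0.0005,0.0019,0,0,0,0],
  [-1,0.0005,0.0019,0,0,0,0],
])

```text
time_s: 3.4
ee_pos: [458.5, -225.1, 51.9]
ee_rot: [180.0, 0.0, 75.5]
force: [0.5, 0.5, 0.3]
gripper_width: 0.4
gripper_force: 0.0
```

>>> apply_moves([
  [-1,0.0005,0.0019,0,0,0,0],
  [-1,0.0005,0.0019,0,0,0,0],
  [-1,0.0005,0.0019,0,0,0,0],
  [-1,0.0005,0.0019,0,0,0,0],
])

```text
time_s: 3.73
ee_pos: [460.5, -217.4, 51.9]
ee_rot: [180.0, 0.0, 75.5]
force: [0.2, -0.3, 0.5]
gripper_width: 0.3
gripper_force: 0.0
```

Run:
```python
from workcell import cams,status
from h import *
f=cams.grab_frame("top");g=cams.grab_frame("scene");s=status.state();print(s["time_s"],s["ee_pos"],s["force"])
a=cv2.resize(f["color"][170:280,100:400,::-1],(800,293),interpolation=2);b=cv2.resize(g["color"][130:280,130:400,::-1],(540,300),interpolation=2)
o=np.zeros((593,800,3),np.uint8);o[:293]=a;o[293:,:540]=b;cv2.imwrite("pics/a2.png",o)
```

```text
3.8333 [ 460.46270304 -217.32979033   51.87182525] [-0.05033089  0.50465355  0.70784838]
```

View pics/a2.png

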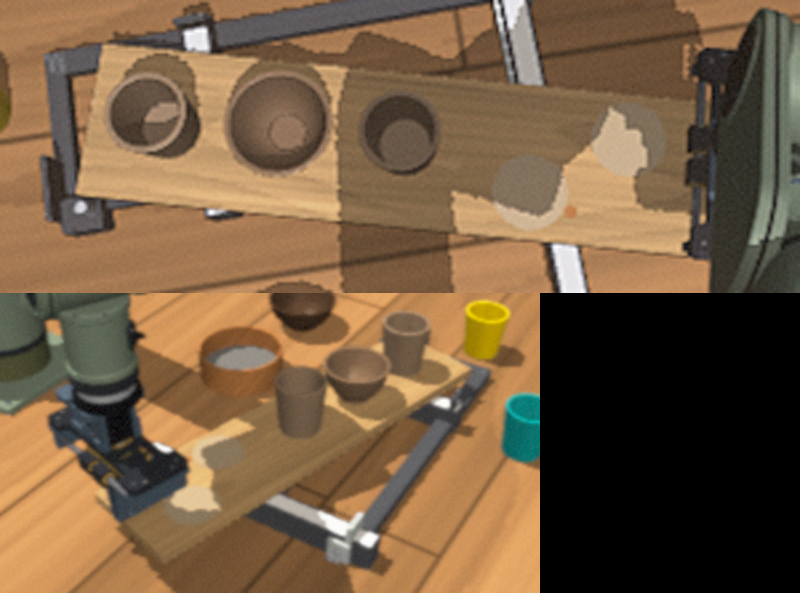

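The picture shows the board still in its place: its left end is at crop (103,45), as at the start. The fingers are hidden under the gripper body near crop x≈690, and there is no contact force yet, so I go on gently.

>>> apply_moves([
  [-1,0.0005,0.0019,0,0,0,0],
  [-1,0.0005,0.0019,0,0,0,0],
])

```text
time_s: 4.0
ee_pos: [461.5, -213.8, 51.9]
ee_rot: [180.0, 0.0, 75.5]
force: [-0.1, 0.4, 0.1]
gripper_width: 0.5
gripper_force: 0.0
```

>>> apply_moves([
  [-1,0.0005,0.0019,0,0,0,0],
  [-1,0.0005,0.0019,0,0,0,0],
])

```text
time_s: 4.17
ee_pos: [462.4, -209.8, 51.8]
ee_rot: [-180.0, -0.0, 75.5]
force: [0.7, -0.6, 0.9]
gripper_width: 0.3
gripper_force: 0.0
```

>>> apply_moves([
  [-1,0.0005,0.0019,0,0,0,0],
  [-1,0.0005,0.0019,0,0,0,0],
])

```text
time_s: 4.33
ee_pos: [463.5, -206.0, 51.9]
ee_rot: [180.0, -0.0, 75.5]
force: [0.2, 0.7, -0.5]
gripper_width: 0.6
gripper_force: 0.0
```

Run:
```python
from workcell import cams,status
from h import *
f=cams.grab_frame("top");g=cams.grab_frame("scene");s=status.state();print(s["time_s"],s["ee_pos"],s["force"])
for n,fr,pts in(("top",f,[(220,171),(728,219),(722,346),(197,296)]),("scene",g,[(614,137),(176,405),(82,319)])):
    for p in pts:
        p=np.array(p)*(.45 if n=="top" else .35)+([40,110] if n=="top" else [150,120]);print(n,p,ray(fr,p,58).round(1))
tip=s["ee_pos"]-[0,0,14];print("tip",proj(f,tip),proj(g,tip),"at z58",proj(g,s["ee_pos"]+[0,0,6]))
a=cv2.resize(g["color"][180:290,160:300,::-1],(700,550),interpolation=2)
for z in(-14,6):
  p=(proj(g,s["ee_pos"]+[0,0,z])[0]-[160,180])*5;cv2.circle(a,tuple(int(v) for v in p),4,(0,0,255),-1)
cv2.imwrite("pics/a3.png",a)
```

```text
4.4333 [ 463.49027324 -205.91553778   51.86344769] [-0.64895146 -0.24790649 -0.02228072]
top [139.   186.95] [679.6 336.4  58. ]
top [367.6  208.55] [ 527.8 -240.5   58. ]
top [364.9 265.7] [ 386.  -203.4   58. ]
top [128.65 243.2 ] [536.8 374.5  58. ]
scene [364.9  167.95] [683.  336.4  58. ]
scene [211.6  261.75] [ 533.1 -239.    58. ]
scene [178.7  231.65] [ 395.3 -203.7   58. ]
tip [[357.957451  236.2215519]] [[199.32619831 248.00001492]] at z58 [[198.40918659 242.34098632]]
```

View pics/a3.png

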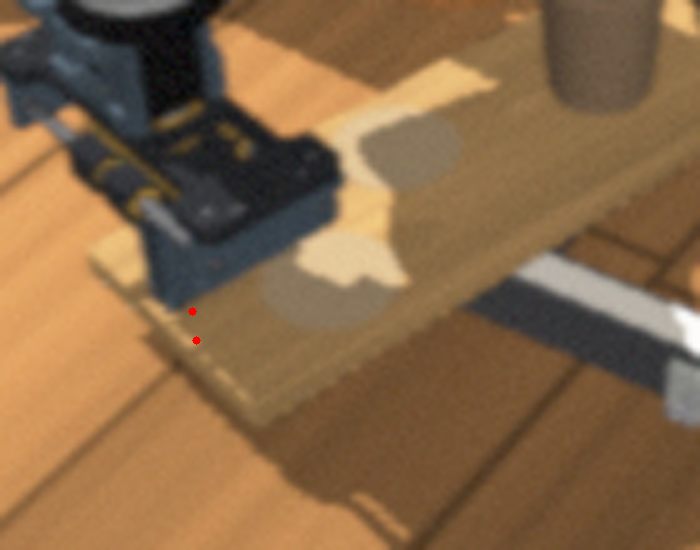

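The gripper block's lower corner is at crop (170,305), while the projected tips (192,311 and 196,340) land on bare board. The fingers do not seem to be there, so I check the body geometry.

Run:
```python
from workcell import cams,status
from h import *
f=cams.grab_frame("top");g=cams.grab_frame("scene");s=status.state()
p=s["ee_pos"];ex=np.array([.968,-.25,0]);d=np.array([.25,.968,0])
for z in(65,100,150):
  for a in(-89,89):
    for b in(-38,38):
      X=p+a*ex+b*d+[0,0,z];print(z,a,b,((proj(g,X)[0]-[160,180])*5).round(),((proj(f,X)[0]-[100,170])/.375).round())
# where the visible lower corner would lie for given heights
for z in(58,80,100,120,150,200):print(z,ray(g,(194,241),z).round(), ray(g,(227,223),z).round())
```

```text
65 -89 -38 [ 10. 170.] [745. 268.]
65 -89 38 [141. 106.] [658. 260.]
65 89 -38 [220. 361.] [752.  72.]
65 89 38 [355. 281.] [669.  65.]
100 -89 -38 [ -2. 115.] [755. 266.]
100 -89 38 [131.  51.] [665. 258.]
100 89 -38 [211. 305.] [762.  63.]
100 89 38 [350. 225.] [676.  55.]
150 -89 -38 [-21.  31.] [772. 263.]
150 -89 38 [117. -31.] [677. 254.]
150 89 -38 [198. 219.] [778.  48.]
150 89 38 [343. 140.] [687.  40.]
58 [ 451. -208.   58.] [ 479. -110.   58.]
80 [ 469. -224.   80.] [ 495. -128.   80.]
100 [ 484. -238.  100.] [ 510. -145.  100.]
120 [ 500. -252.  120.] [ 525. -163.  120.]
150 [ 524. -274.  150.] [ 548. -188.  150.]
200 [ 563. -309.  200.] [ 585. -231.  200.]
```

>>> apply_moves([
  [-1,-0.005,-0.0194,0,0,0,0],
  [-1,-0.005,-0.0194,0,0,0,0],
  [-1,-0.005,-0.0194,0,0,0,0],
  [-1,-0.005,-0.0194,0,0,0,0],
  [-1,0,0,0,0,0,0],
])

```text
time_s: 4.95
ee_pos: [443.2, -286.8, 52.0]
ee_rot: [179.9, 0.1, 75.4]
force: [0.5, 0.6, 0.1]
gripper_width: 0.5
gripper_force: 0.0
```

Run:
```python
from workcell import cams,status
from h import *
f=cams.grab_frame("top");g=cams.grab_frame("scene");s=status.state();print(s["time_s"],s["ee_pos"],s["force"],s["qpos"])
def dots(fr,x,y,k,w,h):
    a=cv2.resize(fr["color"][y:y+h,x:x+w,::-1],(w*k,h*k),interpolation=2)
    for z in(-14,16,46):
        p=(proj(fr,s["ee_pos"]+[0,0,z])[0]-[x,y])*k;cv2.circle(a,tuple(int(v) for v in p),2,(0,0,255),-1)
    return a
cv2.imwrite("pics/a4.png",np.hstack([dots(g,120,150,4,100,130),dots(f,340,180,4,100,130)]))
```

```text
5.05 [ 443.16155642 -284.07910451   51.76937556] [ 0.18249716  0.70208198 -0.2423609 ] [-3.39265759e+01  2.18345444e+01  1.07557684e+02  2.64301015e-02
  5.06259190e+01 -1.93594589e+01]
```

View pics/a4.png

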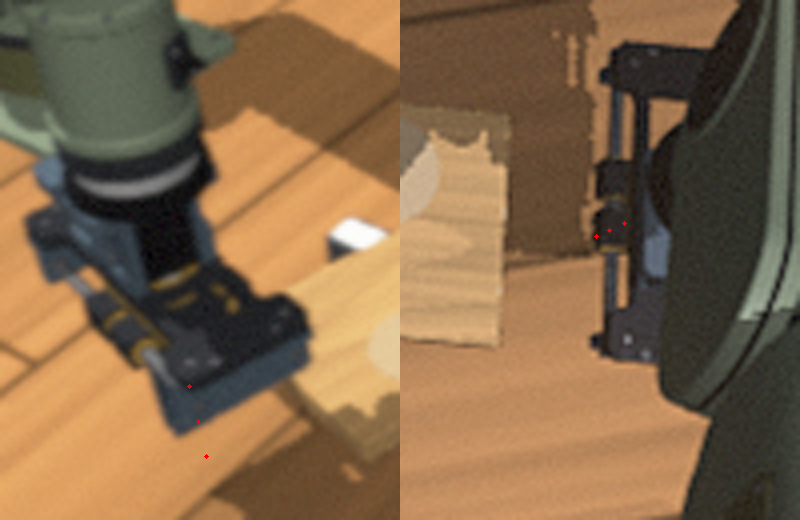

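The scene picture (left) shows the tip dot at (206,456) on bare bench, and the gripper block ends at about (178,435). In the top view (right) the gripper sits about 27 crop px from the dots. The fingers look higher than the state reports, so I touch down on the free bench here to measure it.

>>> apply_moves([
  [-1,0,0,-0.008,0,0,0],
  [-1,0,0,-0.008,0,0,0],
  [-1,0,0,-0.008,0,0,0],
  [-1,0,0,-0.008,0,0,0],
  [-1,0,0,0,0,0,0],
])

```text
time_s: 5.47
ee_pos: [442.2, -282.4, 17.7]
ee_rot: [-179.8, -0.1, 75.6]
force: [-0.0, -0.4, 0.3]
gripper_width: 0.6
gripper_force: 0.0
```

>>> apply_moves([
  [-1,0,0,-0.002,0,0,0],
  [-1,0,0,-0.002,0,0,0],
  [-1,0,0,0,0,0,0],
])

```text
time_s: 5.72
ee_pos: [443.4, -283.7, 15.7]
ee_rot: [-180.0, -0.0, 75.5]
force: [-0.9, 0.5, -0.3]
gripper_width: 0.4
gripper_force: 0.0
```

>>> apply_moves([
  [-1,0,0,-0.001,0,0,0],
  [-1,0,0,-0.001,0,0,0],
  [-1,0,0,-0.001,0,0,0],
])

```text
time_s: 5.97
ee_pos: [443.6, -284.0, 13.0]
ee_rot: [180.0, 0.0, 75.5]
force: [0.1, -0.4, -0.1]
gripper_width: 0.2
gripper_force: 0.0
```

>>> apply_moves([
  [-1,0,0,-0.001,0,0,0],
  [-1,0,0,-0.001,0,0,0],
  [-1,0,0,0,0,0,0],
])

```text
time_s: 6.22
ee_pos: [443.3, -283.8, 10.7]
ee_rot: [-180.0, -0.0, 75.5]
force: [0.5, 0.2, 0.9]
gripper_width: 0.3
gripper_force: 0.0
```

Run:
```python
from workcell import cams,status,env
from h import *
print(env.finger_overhang, [a for a in dir(env) if a[0]!='_'],[a for a in dir(status) if a[0]!='_'])
f=cams.grab_frame("top");g=cams.grab_frame("scene");s=status.state();print(s["ee_pos"])
def dots(fr,x,y,k,w,h):
    a=cv2.resize(fr["color"][y:y+h,x:x+w,::-1],(w*k,h*k),interpolation=2)
    for z in(-14,16,46):
        p=(proj(fr,s["ee_pos"]+[0,0,z])[0]-[x,y])*k;cv2.circle(a,tuple(int(v) for v in p),2,(0,0,255),-1)
    return a
cv2.imwrite("pics/a5.png",np.hstack([dots(g,120,170,4,100,130),dots(f,340,180,4,100,130)]))
```

```text
14.0 ['Unreachable', 'finger_overhang', 'job_done'] ['state']
[ 443.41607789 -283.85680687   10.8537598 ]
```

View pics/a5.png

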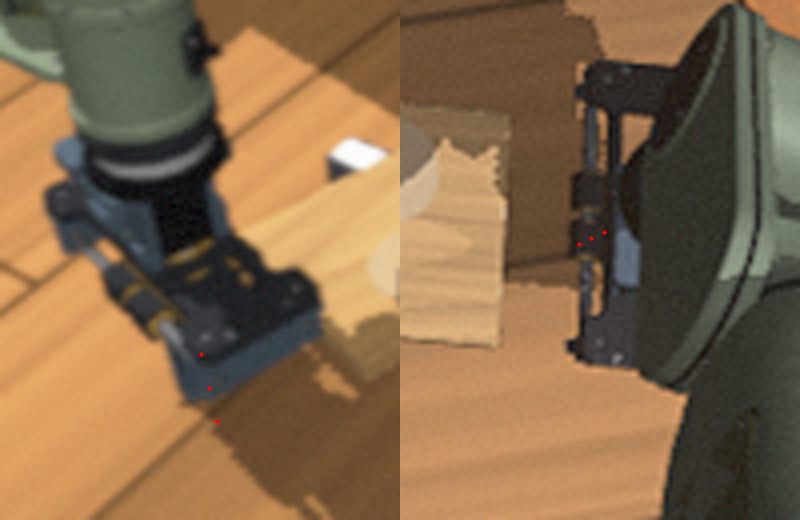

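The scene view still shows the gripper clear of the bench, with no contact at a reported TCP height of 11 mm. The real tips therefore stand more than 20 mm higher than the state says, and the earlier pass went over the board. Laterally it agrees to about 2 mm. I repeat the push with the reported height near 18 mm.

>>> apply_moves([
  [-1,0,0,0.007,0,0,0],
  [-1,0.0025,0.0097,0,0,0,0],
  [-1,0.0025,0.0097,0,0,0,0],
  [-1,0.0025,0.0097,0,0,0,0],
  [-1,0,0,0,0,0,0],
])

```text
time_s: 6.73
ee_pos: [451.0, -252.4, 17.8]
ee_rot: [-180.0, -0.0, 75.6]
force: [-0.2, 1.1, -0.0]
gripper_width: 0.9
gripper_force: 0.0
```

>>> apply_moves([
  [-1,0.0005,0.0019,0,0,0,0],
  [-1,0.0005,0.0019,0,0,0,0],
  [-1,0.0005,0.0019,0,0,0,0],
  [-1,0.0005,0.0019,0,0,0,0],
  [-1,0.0005,0.0019,0,0,0,0],
])

```text
time_s: 7.15
ee_pos: [453.4, -245.2, 17.8]
ee_rot: [-180.0, -0.0, 75.5]
force: [-0.5, 0.7, 0.1]
gripper_width: 0.9
gripper_force: 0.0
```

>>> apply_moves([
  [-1,0.0005,0.0019,0,0,0,0],
  [-1,0.0005,0.0019,0,0,0,0],
  [-1,0.0005,0.0019,0,0,0,0],
])

```text
time_s: 7.4
ee_pos: [454.9, -239.4, 17.8]
ee_rot: [180.0, -0.0, 75.5]
force: [1.3, 0.0, 0.7]
gripper_width: 0.2
gripper_force: 0.0
```

>>> apply_moves([
  [-1,0.0005,0.0019,0,0,0,0],
  [-1,0.0005,0.0019,0,0,0,0],
  [-1,0.0005,0.0019,0,0,0,0],
])

```text
time_s: 7.65
ee_pos: [456.5, -234.1, 17.9]
ee_rot: [180.0, 0.0, 75.5]
force: [-0.4, -3.4, 0.0]
gripper_width: 0.7
gripper_force: 1.3
```

>>> apply_moves([
  [-1,0.0005,0.0019,0,0,0,0],
  [-1,0.0005,0.0019,0,0,0,0],
  [-1,0.0005,0.0019,0,0,0,0],
])

```text
time_s: 7.9
ee_pos: [458.0, -228.1, 17.9]
ee_rot: [180.0, 0.0, 75.5]
force: [-1.0, -2.6, -1.1]
gripper_width: 0.3
gripper_force: 1.3
```

Contact was at y≈-236, and the board is now sliding at about 3 N.

>>> apply_moves([
  [-1,0.0005,0.0019,0,0,0,0],
  [-1,0.0005,0.0019,0,0,0,0],
  [-1,0.0005,0.0019,0,0,0,0],
])

```text
time_s: 8.15
ee_pos: [459.5, -222.2, 17.9]
ee_rot: [180.0, 0.0, 75.5]
force: [-0.5, -2.6, -1.3]
gripper_width: 0.2
gripper_force: 1.3
```

>>> apply_moves([
  [-1,0.0003,0.001,0,0,0,0],
  [-1,0.0003,0.001,0,0,0,0],
  [-1,0.0003,0.001,0,0,0,0],
])

```text
time_s: 8.4
ee_pos: [460.4, -219.3, 17.9]
ee_rot: [180.0, 0.0, 75.5]
force: [-0.7, -1.9, -0.9]
gripper_width: 0.6
gripper_force: 1.3
```

>>> apply_moves([
  [-1,0.0003,0.001,0,0,0,0],
  [-1,0.0003,0.001,0,0,0,0],
  [-1,0.0003,0.001,0,0,0,0],
])

```text
time_s: 8.65
ee_pos: [461.3, -216.4, 17.9]
ee_rot: [180.0, 0.0, 75.5]
force: [-0.6, -3.5, 0.4]
gripper_width: 0.6
gripper_force: 1.6
```

Run:
```python
from workcell import status
s=status.state();print(s["force"],s["ee_pos"])
```

```text
[-0.55213747 -3.47629478  0.3800972 ] [ 461.26206146 -216.39322117   17.87100559]
```

>>> apply_moves([
  [-1,0.0003,0.001,0,0,0,0],
  [-1,0.0003,0.001,0,0,0,0],
])

```text
time_s: 8.82
ee_pos: [462.2, -216.2, 18.1]
ee_rot: [179.9, 0.2, 75.6]
force: [-0.8, -11.0, -1.9]
gripper_width: 0.4
gripper_force: 6.0
```

>>> apply_moves([
  [-1,-0.0005,-0.0019,0,0,0,0],
  [-1,-0.005,-0.0194,0,0,0,0],
  [-1,0,0,0,0,0,0],
])

```text
time_s: 9.07
ee_pos: [456.4, -236.9, 18.0]
ee_rot: [180.0, -0.0, 75.4]
force: [0.4, -0.1, -1.0]
gripper_width: 0.6
gripper_force: 0.0
```

Run:
```python
from workcell import cams,status
from h import *
f=cams.grab_frame("top");g=cams.grab_frame("scene");s=status.state();print(s["ee_pos"],s["force"])
a=cv2.resize(f["color"][165:270,105:205,::-1],(400,420),interpolation=2);b=cv2.resize(g["color"][120:225,300:400,::-1],(400,420),interpolation=2)
cv2.imwrite("pics/a6.png",np.hstack([a,b]))
```

```text
[ 456.25816965 -235.31240888   17.82821477] [ 0.79094508 -0.12708664  0.8616963 ]
```

View pics/a6.png

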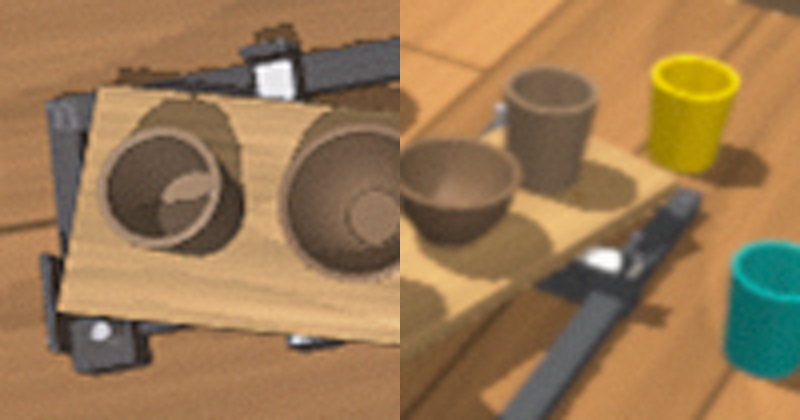

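The top crop shows the board's corner (58,312) butted on the end plate and clear of the pin (100,330), with the pots unmoved. Now I go round to the robot-side edge near the bare end.

>>> apply_moves([
  [-1,-0.037,0,0,0,0,0],
  [-1,-0.037,0,0,0,0,0],
  [-1,-0.037,0,0,0,0,0],
  [-1,0.005,0.036,0,0,0,0],
  [-1,0.005,0.036,0,0,0,0],
])

```text
time_s: 9.58
ee_pos: [352.9, -164.3, 17.9]
ee_rot: [-180.0, -0.0, 74.9]
force: [0.9, 0.5, 0.2]
gripper_width: 0.5
gripper_force: 0.0
```

>>> apply_moves([
  [-1,0.005,0.036,0,0,0,0],
  [-1,0,0,0,0,0,0],
  [-1,0.0097,-0.0025,0,0,0,0],
  [-1,0.0097,-0.0025,0,0,0,0],
  [-1,0,0,0,0,0,0],
])

```text
time_s: 10.0
ee_pos: [383.6, -134.4, 18.4]
ee_rot: [179.7, 0.0, 75.5]
force: [0.0, -0.1, -0.3]
gripper_width: 0.3
gripper_force: 0.0
```

>>> apply_moves([
  [-1,0.0029,-0.0007,0,0,0,0],
  [-1,0.0029,-0.0007,0,0,0,0],
  [-1,0.0029,-0.0007,0,0,0,0],
  [-1,0.0029,-0.0007,0,0,0,0.3],
  [-1,0.0029,-0.0007,0,0,0,0.3],
])

```text
time_s: 10.42
ee_pos: [394.0, -136.5, 17.7]
ee_rot: [-179.9, 0.0, 76.1]
force: [-2.0, 0.5, 1.0]
gripper_width: 0.0
gripper_force: 0.7
```

>>> apply_moves([
  [-1,0.0039,-0.001,0,0,0,0.42],
  [-1,0.0039,-0.001,0,0,0,0.42],
  [-1,0.0039,-0.0009,0,0,0,0.42],
  [-1,0.0039,-0.0009,0,0,0,0.42],
  [-1,0.0039,-0.0009,0,0,0,0.42],
])

```text
time_s: 10.83
ee_pos: [414.0, -141.0, 17.8]
ee_rot: [-180.0, 0.0, 78.3]
force: [-0.0, -0.3, -0.4]
gripper_width: 0.8
gripper_force: 0.7
```

>>> apply_moves([
  [-1,0.0039,-0.0008,0,0,0,0.42],
  [-1,0.0039,-0.0008,0,0,0,0.42],
  [-1,0.0039,-0.0008,0,0,0,0.42],
  [-1,0.0039,-0.0008,0,0,0,0.42],
  [-1,0.0039,-0.0007,0,0,0,0.42],
])

```text
time_s: 11.25
ee_pos: [433.6, -144.9, 17.9]
ee_rot: [180.0, 0.0, 80.4]
force: [-1.0, -0.6, -0.3]
gripper_width: 0.6
gripper_force: 0.7
```

>>> apply_moves([
  [-1,0.004,-0.0007,0,0,0,0.43],
  [-1,0.004,-0.0006,0,0,0,0.43],
  [-1,0.004,-0.0006,0,0,0,0.43],
  [-1,0.004,-0.0006,0,0,0,0.43],
  [-1,0.004,-0.0006,0,0,0,0.43],
])

```text
time_s: 11.67
ee_pos: [453.6, -148.0, 17.9]
ee_rot: [180.0, 0.0, 82.5]
force: [-0.8, -0.8, -0.6]
gripper_width: 0.6
gripper_force: 0.7
```

>>> apply_moves([
  [-1,0.004,-0.0005,0,0,0,0.43],
  [-1,0.004,-0.0005,0,0,0,0.43],
  [-1,0.004,-0.0005,0,0,0,0.43],
  [-1,0.004,-0.0004,0,0,0,0.43],
  [-1,0.004,-0.0004,0,0,0,0.43],
])

```text
time_s: 12.08
ee_pos: [473.7, -150.3, 17.9]
ee_rot: [180.0, 0.0, 84.7]
force: [-1.4, -1.3, 0.3]
gripper_width: 0.3
gripper_force: 0.7
```

>>> apply_moves([
  [-1,0.004,-0.0004,0,0,0,0.43],
  [-1,0.004,-0.0003,0,0,0,0.43],
  [-1,0.004,-0.0003,0,0,0,0.43],
  [-1,0.004,-0.0003,0,0,0,0.43],
  [-1,0,0,0,0,0,0],
])

```text
time_s: 12.5
ee_pos: [490.6, -151.7, 18.0]
ee_rot: [179.9, 0.0, 86.4]
force: [0.1, 0.4, -0.4]
gripper_width: 0.6
gripper_force: 0.0
```

Run:
```python
from workcell import cams,status
from h import *
f=cams.grab_frame("top");g=cams.grab_frame("scene");s=status.state();print(s["ee_pos"],s["force"])
a=cv2.resize(f["color"][140:260,105:385,::-1],(784,336),interpolation=2);b=cv2.resize(g["color"][130:270,160:400,::-1],(446,260),interpolation=2)
o=np.zeros((596,784,3),np.uint8);o[:336]=a;o[336:,:446]=b;cv2.imwrite("pics/a7.png",o)
```

```text
[ 489.9261286  -151.51519613   17.95452139] [-0.06283938  1.13592339  0.02975285]
```

View pics/a7.png

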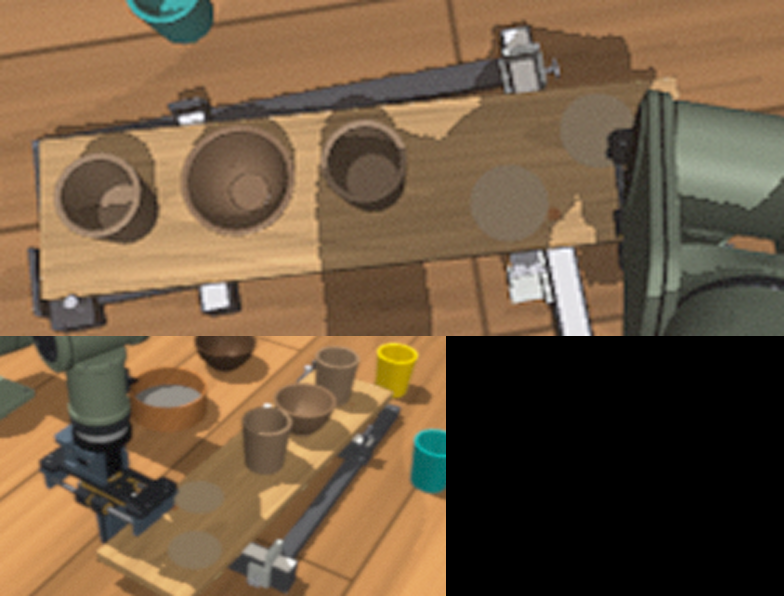

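Run:
```python
from workcell import cams,status
from h import *
f=cams.grab_frame("top")
q=lambda x,y,z:ray(f,(105+x/2.8,140+y/2.8),z).round(1)
A=q(40,140,58);B=q(480,97,58);print("far edge",A,B,np.degrees(np.arctan2(-(A-B)[0],(A-B)[1])))
A=q(42,298,58);B=q(545,248,58);print("near edge",A,B,np.degrees(np.arctan2(-(A-B)[0],(A-B)[1])))
print("right stop foot of face top/bottom",q(523,88,62),q(525,92,49),"left stop face",q(192,112,62),q(192,122,40))
A=q(200,105,18);B=q(500,65,18);print("rail far side",np.degrees(np.arctan2(-(A-B)[0],(A-B)[1])))
print("catch tip?",q(530,300,45))
```

```text
far edge [679.6 387.7  58. ] [655.4 -22.9  58. ] -3.3730046391323882
near edge [532.1 396.6  58. ] [504.4 -58.5  58. ] -3.4830533256768064
right stop foot of face top/bottom [656.4 -63.9  62. ] [656.2 -66.2  49. ] left stop face [682.7 244.5  62. ] [680.1 250.6  40. ]
rail far side -1.2213493598172713
catch tip? [461.3 -37.8  45. ]
```

The picture shows the board nearly home. Its far edge is close to the saddle stop (523,90), about 3 mm by estimate, and the catch is visible at (530,275). From here I feel for the stop in 1 mm steps.

>>> apply_moves([
  [-1,0.001,0,0,0,0,0.1],
  [-1,0.001,0,0,0,0,0.1],
  [-1,0.001,0,0,0,0,0.1],
])

```text
time_s: 12.9
ee_pos: [491.6, -151.4, 17.9]
ee_rot: [-179.9, -0.0, 86.7]
force: [-2.4, -0.1, 0.7]
gripper_width: 0.7
gripper_force: 0.9
```

>>> apply_moves([
  [-1,0.001,0,0,0,0,0.1],
  [-1,0.001,0,0,0,0,0.1],
  [-1,0.001,0,0,0,0,0.1],
])

```text
time_s: 13.15
ee_pos: [495.1, -151.6, 17.8]
ee_rot: [-180.0, 0.0, 86.9]
force: [-0.9, -0.7, -0.1]
gripper_width: 0.3
gripper_force: 0.7
```

>>> apply_moves([
  [-1,0.001,0,0,0,0,0.1],
  [-1,0.001,0,0,0,0,0.1],
  [-1,0.001,0,0,0,0,0.1],
])

```text
time_s: 13.4
ee_pos: [498.3, -151.5, 17.8]
ee_rot: [-180.0, -0.0, 87.2]
force: [-0.8, -0.2, 0.6]
gripper_width: 0.4
gripper_force: 0.7
```

>>> apply_moves([
  [-1,0.001,0,0,0,0,0.1],
  [-1,0.001,0,0,0,0,0.1],
  [-1,0.001,0,0,0,0,0.1],
])

```text
time_s: 13.65
ee_pos: [501.3, -151.5, 17.9]
ee_rot: [180.0, 0.0, 87.5]
force: [-1.6, -0.0, 0.4]
gripper_width: 0.4
gripper_force: 0.7
```

>>> apply_moves([
  [-1,0.001,0,0,0,0,0.1],
  [-1,0.001,0,0,0,0,0.1],
  [-1,0.001,0,0,0,0,0.1],
])

```text
time_s: 13.9
ee_pos: [504.3, -151.5, 17.9]
ee_rot: [180.0, -0.0, 87.8]
force: [-1.4, -0.8, 0.5]
gripper_width: 0.3
gripper_force: 0.7
```

>>> apply_moves([
  [-1,0.001,0,0,0,0,0.1],
  [-1,0.001,0,0,0,0,0.1],
  [-1,0.001,0,0,0,0,0.1],
])

```text
time_s: 14.15
ee_pos: [507.3, -151.6, 17.9]
ee_rot: [180.0, 0.0, 88.1]
force: [-2.0, -1.3, 0.2]
gripper_width: 0.3
gripper_force: 0.7
```

>>> apply_moves([
  [-1,0.001,0,0,0,0,0.1],
  [-1,0.001,0,0,0,0,0.1],
  [-1,0.001,0,0,0,0,0.1],
])

```text
time_s: 14.4
ee_pos: [510.3, -151.5, 17.9]
ee_rot: [180.0, 0.0, 88.4]
force: [-1.6, -0.4, 0.1]
gripper_width: 0.3
gripper_force: 0.7
```

>>> apply_moves([
  [-1,0.001,0,0,0,0,0.1],
  [-1,0.001,0,0,0,0,0.1],
  [-1,0.001,0,0,0,0,0.1],
])

```text
time_s: 14.65
ee_pos: [513.3, -151.5, 17.9]
ee_rot: [180.0, 0.0, 88.7]
force: [-1.3, -1.1, 0.7]
gripper_width: 0.6
gripper_force: 0.7
```

Run:
```python
from workcell import cams,status
from h import *
f=cams.grab_frame("top");g=cams.grab_frame("scene");s=status.state();print(s["ee_pos"],s["force"])
a=cv2.resize(f["color"][140:260,105:385,::-1],(784,336),interpolation=2);b=cv2.resize(g["color"][130:270,160:400,::-1],(446,260),interpolation=2)
o=np.zeros((596,784,3),np.uint8);o[:336]=a;o[336:,:446]=b;o[336:,446:]=cv2.resize(f["color"][145:245,270:340,::-1],(338,260),interpolation=2);cv2.imwrite("pics/a8.png",o)
# numeric: board mask edges along image columns
from workcell import finder
m=finder.trace("board","top")
if m:
    M=m[0]["pixels"];print(m[0]["score"],[(c,np.where(M[:,c])[0][[0,-1]].tolist()) for c in range(125,340,20) if M[:,c].any()])
```

```text
[ 513.59687881 -151.52960411   17.90016668] [-0.57574271 -0.723264   -0.43130899]
0.84 [(125, [189, 247]), (145, [187, 245]), (165, [184, 241]), (185, [222, 238]), (205, [179, 235]), (225, [176, 233]), (245, [172, 229]), (265, [170, 226]), (285, [167, 224]), (305, [164, 221]), (325, [162, 176])]
```

>>> apply_moves([
  [-1,0.001,0,0,0,0,0.1],
  [-1,0.001,0,0,0,0,0.1],
  [-1,0.001,0,0,0,0,0.1],
])

```text
time_s: 15.05
ee_pos: [516.2, -151.5, 17.9]
ee_rot: [-180.0, 0.0, 89.0]
force: [-1.4, 0.0, -0.1]
gripper_width: 0.4
gripper_force: 0.8
```

>>> apply_moves([
  [-1,0.001,0,0,0,0,0.1],
  [-1,0.001,0,0,0,0,0.1],
  [-1,0.001,0,0,0,0,0.1],
])

```text
time_s: 15.3
ee_pos: [519.3, -151.5, 17.9]
ee_rot: [180.0, 0.0, 89.3]
force: [-1.9, -0.7, 0.7]
gripper_width: 0.6
gripper_force: 0.8
```

>>> apply_moves([
  [-1,0.001,0,0,0,0,0.1],
  [-1,0.001,0,0,0,0,0.1],
  [-1,0.001,0,0,0,0,0.1],
])

```text
time_s: 15.55
ee_pos: [522.4, -151.6, 17.9]
ee_rot: [180.0, 0.0, 89.6]
force: [-1.6, -0.2, -0.3]
gripper_width: 0.3
gripper_force: 0.8
```

>>> apply_moves([
  [-1,0.001,0,0,0,0,0.1],
  [-1,0.001,0,0,0,0,0.1],
  [-1,0.001,0,0,0,0,0.1],
])

```text
time_s: 15.8
ee_pos: [525.3, -151.5, 17.8]
ee_rot: [180.0, 0.0, 89.9]
force: [-2.7, 0.2, -0.6]
gripper_width: 0.2
gripper_force: 0.8
```

>>> apply_moves([
  [-1,0.001,0,0,0,0,0.1],
  [-1,0.001,0,0,0,0,0.1],
  [-1,0.001,0,0,0,0,0.1],
])

```text
time_s: 16.05
ee_pos: [528.3, -151.5, 17.9]
ee_rot: [180.0, 0.0, 90.2]
force: [-0.7, -0.2, 0.1]
gripper_width: 0.2
gripper_force: 0.7
```

>>> apply_moves([
  [-1,0.001,0,0,0,0,0.1],
  [-1,0.001,0,0,0,0,0.1],
  [-1,0.001,0,0,0,0,0.1],
])

```text
time_s: 16.3
ee_pos: [531.4, -151.5, 17.9]
ee_rot: [180.0, -0.0, 90.5]
force: [-1.4, -1.1, 0.1]
gripper_width: 0.2
gripper_force: 0.7
```

>>> apply_moves([
  [-1,0.001,0,0,0,0,0.1],
  [-1,0.001,0,0,0,0,0.1],
  [-1,0.001,0,0,0,0,0.1],
])

```text
time_s: 16.55
ee_pos: [534.1, -151.5, 17.9]
ee_rot: [-180.0, -0.0, 90.9]
force: [-3.7, -1.2, 1.3]
gripper_width: 0.5
gripper_force: 2.0
```

>>> apply_moves([
  [-1,0.001,0,0,0,0,0.1],
  [-1,0.001,0,0,0,0,0.1],
])

```text
time_s: 16.72
ee_pos: [534.0, -151.4, 17.7]
ee_rot: [-179.7, -0.0, 91.1]
force: [-7.7, -2.6, 4.2]
gripper_width: 0.4
gripper_force: 4.1
```

>>> apply_moves([
  [-1,0.001,0,0,0,0,0],
  [-1,0,0,0,0,0,0],
])

```text
time_s: 16.88
ee_pos: [534.0, -151.3, 17.6]
ee_rot: [-179.6, -0.0, 91.1]
force: [-8.1, -1.7, 4.5]
gripper_width: 0.5
gripper_force: 4.4
```

Run:
```python
from workcell import cams,status,finder
from h import *
f=cams.grab_frame("top");g=cams.grab_frame("scene");s=status.state();print(s["ee_pos"],s["force"])
cv2.imwrite("pics/f_top.png",f["color"][:,:,::-1])
m=finder.trace("board","top")
if m:
    M=m[0]["pixels"];r=[(c,np.where(M[:,c])[0][[0,-1]]) for c in range(125,320,20) if c!=185]
    for k in(0,1):
        P=np.array([ray(f,(c,v[k]+(0 if k==0 else 1)),58)[:2] for c,v in r]);l=np.polyfit(P[:,1],P[:,0],1);print("edge",k,np.degrees(np.arctan(-l[0])),np.polyval(l,[372,252,-65,-35]).round(1))
for c in("top","scene"):print([(np.round(b["rect"]),round(b["score"],2)) for b in finder.boxes_of("catch",c)][:3])
```

```text
[ 533.99594029 -151.33551465   17.54631812] [-7.58539543 -1.86255656  4.64577147]
edge 0 1.3105146686197964 [667.7 670.4 677.7 677. ]
edge 1 1.3356078578655106 [527.  529.8 537.2 536.5]
[(array([289., 218.,   9.,  19.]), 0.68), (array([166., 174.,  43.,  46.]), 0.34)]
[(array([206., 145., 173., 126.]), 0.52)]
```

The force is rising with no more motion, so the board is on the stop. The catch now shows over its full length in the top view, at box (289,218,9,19). The left part of the board may still be a few mm off its stop, resting on the pin. I lift clear and press gently between the two stops, away from the catch and pot2.

>>> apply_moves([
  [-1,-0.04,0,0,0,0,0],
  [-1,0,0,0.035,0,0,0],
  [-1,0,0,0.035,0,0,0],
  [-1,0,0.038,0,0,0,0],
  [-1,0,0.038,0,0,0,0],
])

```text
time_s: 17.55
ee_pos: [500.0, -76.1, 90.5]
ee_rot: [179.5, 0.0, 90.8]
force: [-0.2, 0.7, -0.4]
gripper_width: 0.4
gripper_force: 0.0
```

Run:
```python
from workcell import cams,status,finder
from h import *
f=cams.grab_frame("top");s=status.state();print(s["ee_pos"],s["force"])
for q,z in(("pot0",128),("sieve",45),("catch",44)):
    for b in finder.boxes_of(q,"top"):
        x,y,w,h=b["rect"];print(q,round(b["score"],2),np.round(b["rect"]),"centre",ray(f,(x+w/2,y+h/2),z).round(),"right",ray(f,(x+w,y+h/2),z).round(),"top",ray(f,(x+w/2,y),z).round())
```

```text
[497.99207951 -68.94958358  89.30611524] [-0.51779907  5.44488928 -0.93204025]
pot0 0.82 [123. 193.  34.  34.] centre [599. 316. 128.] right [593. 276. 128.] top [642. 312. 128.]
pot0 0.74 [215. 175.  30.  32.] centre [610.  98. 128.] right [605.  63. 128.] top [650.  93. 128.]
pot0 0.71 [148. 126.  36.  28.] centre [768. 236. 128.] right [761. 192. 128.] top [805. 232. 128.]
pot0 0.7 [163. 177.  45.  44.] centre [609. 205. 128.] right [601. 152. 128.] top [664. 199. 128.]
pot0 0.68 [ 60. 191.  43.  33.] centre [626. 453. 128.] right [618. 402. 128.] top [668. 451. 128.]
sieve 0.59 [179. 288.  61.  57.] centre [327. 196.  45.] right [314. 122.  45.] top [394. 188.  45.]
catch 0.42 [286. 219.   3.  11.] centre [521. -29.  44.] right [520. -32.  44.] top [536. -31.  44.]
```

>>> apply_moves([
  [-1,0,0,0,0,0,0],
  [-1,0,0,0,0,0,0],
])

```text
time_s: 17.92
ee_pos: [497.6, -76.3, 87.8]
ee_rot: [180.0, 0.0, 91.0]
force: [-0.2, 0.5, 0.3]
gripper_width: 0.6
gripper_force: 0.0
```

>>> apply_moves([
  [-1,0,0.026,0,0,0,0],
  [-1,0,0.026,0,0,0,0],
  [-1,-0.003,0.026,0,0,0,0],
  [-1,0,0,-0.024,0,0,0],
  [-1,0,0,-0.024,0,0,0],
])

```text
time_s: 18.33
ee_pos: [495.9, 2.7, 40.4]
ee_rot: [179.7, 0.0, 91.1]
force: [0.5, 0.1, 0.0]
gripper_width: 0.3
gripper_force: 0.0
```

>>> apply_moves([
  [-1,0,0,-0.022,0,0,0],
  [-1,0,0,0,0,0,0],
  [-1,0.008,0,0,0,0,0],
  [-1,0.008,0,0,0,0,0],
  [-1,0.006,0,0,0,0,0],
])

```text
time_s: 18.75
ee_pos: [519.3, 2.0, 19.4]
ee_rot: [179.7, 0.0, 91.0]
force: [0.9, 0.4, 0.0]
gripper_width: 0.5
gripper_force: 0.0
```

>>> apply_moves([
  [-1,0.002,0,0,0,0,0],
  [-1,0.002,0,0,0,0,0],
  [-1,0.002,0,0,0,0,0],
  [-1,0.002,0,0,0,0,0],
  [-1,0.001,0,0,0,0,0],
])

```text
time_s: 19.17
ee_pos: [525.5, 2.5, 18.1]
ee_rot: [180.0, 0.0, 91.0]
force: [-0.5, 0.4, -0.1]
gripper_width: 0.5
gripper_force: 0.0
```

>>> apply_moves([
  [-1,0.001,0,0,0,0,0],
  [-1,0.001,0,0,0,0,0],
  [-1,0.001,0,0,0,0,0],
])

```text
time_s: 19.42
ee_pos: [528.2, 2.5, 17.9]
ee_rot: [-180.0, -0.0, 91.0]
force: [-0.3, -0.1, -0.6]
gripper_width: 0.5
gripper_force: 0.0
```

>>> apply_moves([
  [-1,0.001,0,0,0,0,0],
  [-1,0.001,0,0,0,0,0],
  [-1,0.001,0,0,0,0,0],
])

```text
time_s: 19.67
ee_pos: [530.2, 2.5, 17.7]
ee_rot: [-179.9, -0.0, 91.0]
force: [-3.3, -0.0, 1.8]
gripper_width: 1.0
gripper_force: 1.9
```

>>> apply_moves([
  [-1,0.001,0,0,0,0,0],
  [-1,0.001,0,0,0,0,0],
])

```text
time_s: 19.83
ee_pos: [530.1, 2.5, 17.4]
ee_rot: [-179.6, -0.0, 91.0]
force: [-8.4, -0.2, 4.1]
gripper_width: 0.3
gripper_force: 4.2
```

>>> apply_moves([
  [-1,0.001,0,0,0,0,0],
  [-1,0,0,0,0,0,0],
])

```text
time_s: 20.0
ee_pos: [530.0, 2.5, 17.2]
ee_rot: [-179.5, -0.0, 91.0]
force: [-7.7, 0.1, 4.9]
gripper_width: 0.4
gripper_force: 4.4
```

>>> apply_moves([
  [-1,0.001,0,0,0,0,0],
  [-1,0.001,0,0,0,0,0],
  [-1,0,0,0,0,0,0],
])

```text
time_s: 20.25
ee_pos: [529.9, 2.5, 17.0]
ee_rot: [-179.2, -0.0, 91.1]
force: [-13.2, -0.1, 7.4]
gripper_width: 0.6
gripper_force: 6.4
```

No movement at 13 N, so the board is seated. I withdraw and look.

>>> apply_moves([
  [-1,-0.005,0,0,0,0,0],
  [-1,-0.03,0,0,0,0,0],
  [-1,-0.03,0,0,0,0,0],
  [-1,0,0,0.035,0,0,0],
  [-1,0,0,0.035,0,0,0],
])

```text
time_s: 20.67
ee_pos: [466.0, 2.6, 86.0]
ee_rot: [-179.5, -0.0, 91.0]
force: [2.7, 0.4, 0.8]
gripper_width: 0.4
gripper_force: 0.0
```

>>> apply_moves([
  [-1,0,0,0.04,0,0,0],
  [-1,0,-0.04,0,0,0,0],
  [-1,0,-0.04,0,0,0,0],
  [-1,-0.03,-0.025,0,0,0,0],
  [-1,-0.03,-0.025,0,0,0,0],
])

```text
time_s: 21.08
ee_pos: [412.3, -129.4, 128.3]
ee_rot: [179.8, 0.1, 91.1]
force: [-0.0, -0.8, -0.4]
gripper_width: 0.5
gripper_force: 0.0
```

>>> apply_moves([
  [-1,0,-0.04,0,0,0,0],
  [-1,0,-0.04,0,0,0,0],
  [-1,0,-0.04,0,0,0,0],
  [-1,0,-0.04,0,0,0,0],
  [-1,0,0,0,0,0,0],
])

```text
time_s: 21.5
ee_pos: [412.6, -294.7, 128.4]
ee_rot: [179.8, 0.3, 90.7]
force: [0.9, 0.8, -0.3]
gripper_width: 0.6
gripper_force: 0.0
```

Run:
```python
from workcell import cams,status,finder
from h import *
f=cams.grab_frame("top");g=cams.grab_frame("scene");s=status.state();print(s["time_s"],s["ee_pos"],s["force"])
o=np.zeros((600,800,3),np.uint8)
o[:300]=cv2.resize(f["color"][145:265,90:410,::-1],(800,300),interpolation=2)
o[300:,:400]=cv2.resize(f["color"][205:250,265:325,::-1],(400,300),interpolation=2)
o[300:,400:]=cv2.resize(g["color"][130:280,180:380,::-1],(400,300),interpolation=2)
cv2.imwrite("pics/end.png",o)
for b in finder.boxes_of("catch","top"):
    x,y,w,h=b["rect"];print(round(b["score"],2),np.round(b["rect"]),ray(f,(x+w/2,y),47).round(1),ray(f,(x+w/2,y+h),40).round(1))
```

```text
21.6 [ 411.35758476 -288.88849946  127.69707176] [ 0.4559158   0.76539343 -0.54147902]
0.76 [286. 216.  13.  22.] [541.1 -46.4  47. ] [485.3 -37.2  40. ]
```

View pics/end.png

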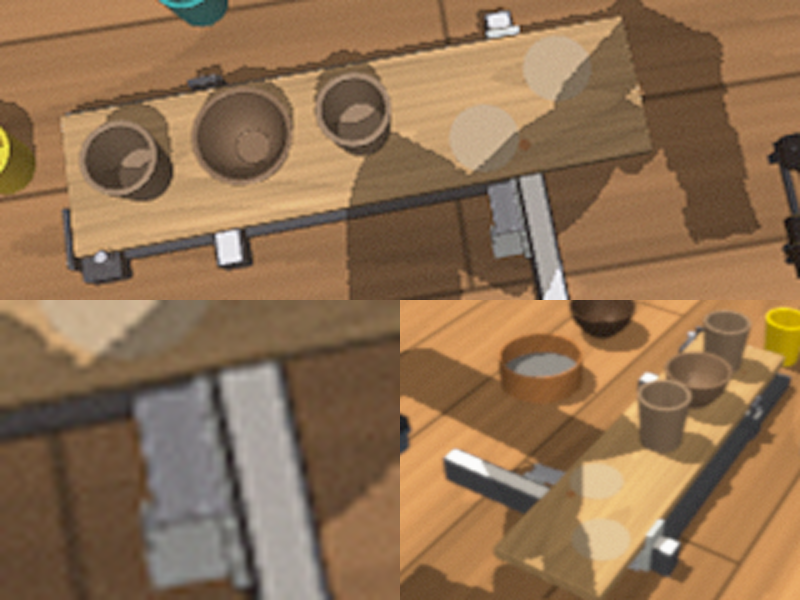

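The picture shows the board butted on the end plate at (72,225) and lying along both back stops. The catch flap is fully exposed in front of the board edge (enlarged, 140–230, 385–520), and the three pots are standing where they were. I hand in.

```bash
python3 -c "
from workcell import env
print(env.job_done())"
```

```text
the job is handed in; nothing more can be done
None
```

I handed the job in at 21.6 s of robot time: the board butted against the end plate, then swung home with the catch up in front of its edge; the last picture shows the pots in place, and the highest force read was about 15 N.

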